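Feel for the hidden catch of a child-safe tablet box

ROBOT

A 6-joint arm with a two-finger parallel gripper is mounted at the origin on the work surface. World frame = base frame: x ahead of the robot, y to its left, z up, the work surface at z = 0. Lengths are in m, angles in rad, forces in N, time in s.
With the tool pointing down it reaches from about 0.275 to 0.825 m from the base axis. Payload 5.2 kg.
Tool frame: the origin (TCP) lies midway between the tips of the shut fingers; the grasp point (between the pads) lies 19 mm behind it; z points along the fingers, y is the line along which they close (so a half turn about z gives the same grasp; the last joint's range is limited). The gripper opens to 93 mm and grips with 3 to 60 N. Pads are 15 mm wide; open, the fingers measure 128 mm over their backs; the gripper's body (75 mm by 188 mm) begins 65 mm behind the grasp point.
Start: joints at [-1.431, 0.259, 1.535, -0, 1.348, -0.203], TCP at [0.185, -0.518, 0.219] pointing down, gripper open.
Joint ranges: [-3.14, 3.14], [-0.91, 2.08], [0.19, 2.58], [-1.22, 4.36], [0.22, 2.71], [-3.12, 3.12]. Speed limits (rad/s): [2.57, 2.57, 3.14, 3.14, 3.14, 3.14].

INTERFACE

Orientations are given as a unit quaternion [x, y, z, w].
In Python, from station import manip, eyes gives the robot as it stands.
- The arm moves only by the tool move_arm, never from a script. Its argument "rows" is a list of rows, each a list of 7 numbers: the shift along the world's x, y, z each as a share of 0.1 m, from -1 to 1, then the turn, a rotation vector about the world's x, y, z each as a share of pi/4 rad, from -1 to 1, then the closure, from -1 (fully open) to 1 (shut). In form: [[x, y, z, wx, wy, wz, jaw], ...]. A call has 1 to 5 rows; each row is the pose to reach, as a shift and turn from the pose commanded when the call began; what a row does not reach only later rows make up. A row lasts 1/8 s, in which the tool goes at most 62.5 mm and 10.7 degrees, less where a joint would pass 70% of its speed; a pose out of reach is approached as far as the arm can. A call with a number of a shift or a turn outside -1 to 1 is refused whole. A call with a gripper value outside its range is refused whole. The fingers move at their own pace and stop on an object; "newtons" is the grip in N (left out, the last holds). Time passes only in rows, so rows that repeat a pose let the fingers close. It gives the time, the measured TCP pose, the force, the opening and the grip force at its end, in the units of the state.
- manip.read_state(): the state, without advancing time (a new reading comes with each control period).
- eyes.snapshot(name): name is "scene" or "top"; returns a dict with "img" (400x640x3 uint8, red, green, blue), "vfov" (degrees; the focal length in pixels is half the picture's height over the tangent of half this angle, whatever the lens; pixels are square), "cx", "cy" (the principal point, pixels), "distortion" ([k1, k2, p1, p2, k3] as OpenCV has them; the pictures are not rectified), "origin" and "rotation" of the camera in the world. Camera axes: x right, y down, z forward; pixel columns grow to the right and rows downward; lengths in m; the calibration is good to about 2 mm. A picture is of the moment at which its call begins. There is no depth.
- manip.finish_job(): hands the job in; it is judged then, once.
The state is a dict: "clock": time; "joint_positions": joint angles; "qd": joint speeds; "effort": joint torques, N m; "tool_pos": TCP position; "orientation": TCP orientation; "ft_force": force on the tool from outside, world axes, zero at the start; "torque": the same for the moment, N m; "finger_gap": opening from 0.0 (shut) to 1.0 (fully open); "finger_force": force on a finger pad.
Only numpy, scipy, OpenCV 4.12 (cv2) and the standard library are available. Lean on these libraries where they do the work, as an engineer would, in place of code of your own. Each camera call takes 0.05 s, during which the arm holds its last target. There are 200 camera calls.

TASK

The child-safe box on the counter opens by a hidden catch: of the four identical pads set into the flat strip along its near edge, one gives when pressed and the others are solid. Feel along the pads with a fingertip, lightly, until you find the one that gives, and press it fully home so that the lid pops ajar and stays so. Do not press or pry on the lid itself, and leave the jars, the mug and the paper roll standing where they are.

Things in the scene. Friction and masses are not known exactly. Their poses are not given: they have to be found in the camera images.
- box: child-safe dishwasher-tablet box, cream, fixed to the counter, 240 mm (its x) by 340 mm (its y) and 110 mm tall; origin at the centre of its underside, z up. Its top has two parts: a flat aluminium strip (the 72 mm nearest its -x side, top face 110 mm above the counter) holding four identical dark grey pads in a row, and behind it the bamboo lid, hinged along the box's +x edge. The robot sees the strip first; box yaw is within 0.35 rad of straight ahead.
- lid_board: the bamboo lid board, 163 by 338 by 12 mm, lies level with the strip while shut; its free edge is 39 mm behind the pads' centre line. Origin at its hinge line (115 mm behind the box's centre, 104 mm above the counter); its -x axis runs along the board to the free edge
- lid (a joint): lid angle in rad: 0 shut; it follows the catch (25 rad per metre of catch travel), 0.2 when the catch is fully in, the free edge then about 32 mm up. It stays ajar
- catch (a joint): how far the hidden catch is pressed straight down, in m: 0 at rest, 0.008 fully in against its stop. It takes about 3 to 7 N, drags smoothly and stays where it is pushed (no return spring). It is one of the four pads; which one is not told
- recess1 (a point): pad 1 of 4, counted from the box's +y end: centre of its 40 mm (box x) by 64 mm (box y) opening, at the level of the strip's top face. The pad fills the opening with its flat top 2 mm below this level. Exactly one of the four pads is the catch and sinks 8 mm more; the three others are rigid blanks of the same look. Neighbouring centres are 80 mm apart. Axes as the box's
- recess2 (a point): pad 2 of 4, counted from the box's +y end: centre of its 40 mm (box x) by 64 mm (box y) opening, at the level of the strip's top face. The pad fills the opening with its flat top 2 mm below this level. Exactly one of the four pads is the catch and sinks 8 mm more; the three others are rigid blanks of the same look. Neighbouring centres are 80 mm apart. Axes as the box's
- recess3 (a point): pad 3 of 4, counted from the box's +y end: centre of its 40 mm (box x) by 64 mm (box y) opening, at the level of the strip's top face. The pad fills the opening with its flat top 2 mm below this level. Exactly one of the four pads is the catch and sinks 8 mm more; the three others are rigid blanks of the same look. Neighbouring centres are 80 mm apart. Axes as the box's
- recess4 (a point): pad 4 of 4, counted from the box's +y end: centre of its 40 mm (box x) by 64 mm (box y) opening, at the level of the strip's top face. The pad fills the opening with its flat top 2 mm below this level. Exactly one of the four pads is the catch and sinks 8 mm more; the three others are rigid blanks of the same look. Neighbouring centres are 80 mm apart. Axes as the box's
- pasta1: tall glass jar of pasta with bamboo lid, 98 mm wide, 288 mm tall; loose bystander, origin at the centre of its underside
- pasta2: glass jar of pasta with bamboo lid, 98 mm wide, 258 mm tall; loose bystander, origin at the centre of its underside
- pasta3: glass jar of pasta with bamboo lid, 98 mm wide, 228 mm tall; loose bystander, origin at the centre of its underside
- spice1: red spice jar with steel cap, 47 mm wide, 94 mm tall, standing beside the tablet box; loose bystander, origin at the centre of its underside
- spice2: green spice jar with steel cap, 47 mm wide, 94 mm tall, standing beside the tablet box; loose bystander, origin at the centre of its underside
- mug: blue mug, 80 mm wide, 90 mm tall; loose bystander, origin at the centre of its underside
- roll: roll of kitchen paper standing on end, 110 mm wide, 230 mm tall; loose bystander, origin at the centre of its underside

How it is judged:
On the way:
1. the catch is pressed home by the robot, which is still touching it (value of joint catch above 0.0065 m and contact force between the fingers and anything else above 0.5 N), for 0.02 s.
At the end, for the whole second after the job is handed in: the catch is at least 6.5 mm of its 8 mm in, the lid stands ajar at 0.16 rad or more, and each jar, the mug and the roll is at rest within 30 mm of where it began (value of joint catch above 0.0065 m and value of joint lid above 0.16 rad and distance of each of pasta1, pasta2, pasta3, spice1, spice2, mug, roll from where it was at the start of the episode below 0.03 m and linear speed of each of pasta1, pasta2, pasta3, spice1, spice2, mug, roll below 0.02 m/s); the robot touches nothing.
It fails at once if the lid is pressed or pried (more than 5 N on it) (contact force between any of the fingers, the arm and lid_board above 5 N).
It fails at once if something is struck instead of felt (more than 60 N at the fingers) (contact force between the fingers and anything else above 60 N).
It fails at once if a jar, the mug or the paper roll is shifted by more than 30 mm or lifted (distance of any of pasta1, pasta2, pasta3, spice1, spice2, mug, roll from where it was at the start of the episode above 0.03 m).
It also fails if it takes over 42 s, if anything falls off the work surface, if the arm or the gripper's body presses on something with over 40 N, if the wrist force passes 120 N, or if a joint passes its speed limit or range.

## Working session

There is one attempt and no reset: what is moved stays moved. The work goes in short steps, Python scripts to look and compute and a tool call to move; the robot and the scene stay as the last step left them, time stands still between calls to the robot, and variables do not carry over. Pictures are saved under pics/ and viewed, at most 10 in all, crops included, and the job is handed in when it is done.

Besides the shell and the picture viewer there is one more tool, called after "Call:" by a JSON object that holds its "op" and its "data". move_arm: Moves the arm, as the interface text tells. Shift numbers are shares of 0.1 m and turn numbers shares of pi/4 rad, none past 1 either way. Its arguments: {"type":"object","properties":{"rows":{"type":"array"},"newtons":{"type":"number"}},"required":["rows"]}

```bash
mkdir -p pics; python3 - <<'E'
from station import manip, eyes
import cv2
for n in("scene","top"):
    s=eyes.snapshot(n); cv2.imwrite(f"pics/{n}0.png",s["img"][:,:,::-1])
    print({k:v for k,v in s.items() if k!="img"})
print(manip.read_state())
E
```

```text
{'vfov': 50.8759885143416, 'cx': 325.49757124283786, 'cy': 194.772760249578, 'distortion': array([-0.09087422,  0.        ,  0.        ,  0.        ,  0.        ]), 'origin': array([ 1.29932279, -0.50876369,  1.02090666]), 'rotation': array([ 0.82268069,  0.43419076, -0.17287064, -0.32371377])}
{'vfov': 54.346764341034365, 'cx': 315.3655005779828, 'cy': 199.77343487630378, 'distortion': array([0.02855819, 0.        , 0.        , 0.        , 0.        ]), 'origin': array([0.39443542, 0.009848  , 1.23011101]), 'rotation': array([-0.70007096,  0.71095997, -0.05199343,  0.04163235])}
{'clock': 0.1, 'joint_positions': array([-1.43080198e+00,  2.59265207e-01,  1.53599406e+00,  5.37742969e-06,
        1.34796990e+00, -2.02797358e-01]), 'qd': array([-0.00016746, -0.00241186, -0.00293638,  0.00017892,  0.00087129,
        0.00072182]), 'effort': array([ 2.52453625e-03, -4.38206863e+01, -2.84643084e+01,  7.22295279e-02,
        3.61931173e-02, -4.85457144e-05]), 'tool_pos': array([ 0.18481984, -0.51749372,  0.21789528]), 'orientation': array([ 9.85347425e-01,  1.70557268e-01,  2.83106680e-05, -8.17768939e-04]), 'ft_force': array([-0.54641302,  0.23449823,  0.73858356]), 'torque': array([-0.02759602,  0.0243441 ,  0.03094412]), 'finger_force': 0.0, 'finger_gap': 1.0023152984162222}
```

View pics/scene0.png

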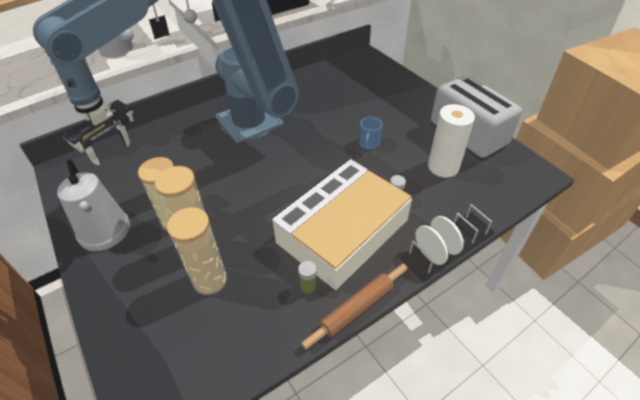

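View pics/top0.png

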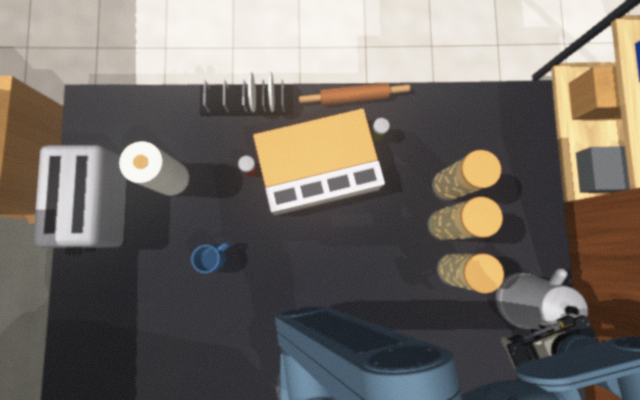

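The top view shows the box with four dark pads at about (285,195), (313,188), (341,182) and (368,177). The pasta jars at about (470,170–270) stand between the arm and the box, so I have to lift first. Next I measure the pads.

```bash
cat > h.py <<'E'
import cv2, numpy as np
from scipy.spatial.transform import Rotation as R
def ray(s,uv,z):
    h=s["img"].shape[0]; f=h/2/np.tan(np.radians(s["vfov"]/2))
    K=np.array([[f,0,s["cx"]],[0,f,s["cy"]],[0,0,1]])
    p=cv2.undistortPoints(np.array(uv,float).reshape(-1,1,2),K,s["distortion"])[:,0]
    d=R.from_quat(s["rotation"]).apply(np.c_[p,np.ones(len(p))])
    o=s["origin"]; return o+d*((z-o[2])/d[:,2])[:,None]
def pads(s,box):
    x0,y0,x1,y1=box; g=cv2.cvtColor(s["img"],cv2.COLOR_RGB2GRAY)
    hsv=cv2.cvtColor(s["img"],cv2.COLOR_RGB2HSV)
    strip=np.zeros_like(g); strip[y0:y1,x0:x1]=((g>150)&(hsv[...,1]<70))[y0:y1,x0:x1]*255
    c=max(cv2.findContours(strip,0,2)[0],key=cv2.contourArea)
    hull=np.zeros_like(g); cv2.drawContours(hull,[cv2.convexHull(c)],-1,255,-1)
    hull=cv2.erode(hull,np.ones((3,3)))
    n,l,st,ce=cv2.connectedComponentsWithStats(((g<130)&(hull>0)).astype(np.uint8))
    return [(ce[i],st[i][4]) for i in range(1,n) if st[i][4]>60]
E
python3 - <<'E'
from station import eyes
from h import *
for n,b in(("top",(255,155,390,220)),("scene",(265,155,375,235))):
    s=eyes.snapshot(n); P=pads(s,b)
    for c,a in P: print(n,c.round(1),a,ray(s,[c],.108).round(4))
s=eyes.snapshot("top")
print(ray(s,[(483,168),(480,217),(484,272)],.26).round(3))
E
```

```text
top [364.7 176.2] 209 [[ 0.6116 -0.1536  0.108 ]]
top [338.2 182.7] 207 [[ 0.5933 -0.0754  0.108 ]]
top [311.4 189.3] 206 [[0.575  0.0032 0.108 ]]
top [284.8 195.7] 212 [[0.5571 0.0807 0.108 ]]
scene [348.4 172.3] 114 [[0.5539 0.0825 0.108 ]]
scene [331.2 185.9] 130 [[0.5721 0.0042 0.108 ]]
scene [312.9 200.3] 147 [[ 0.59   -0.0738  0.108 ]]
scene [293.4 215.6] 166 [[ 0.608  -0.1518  0.108 ]]
[[ 0.599 -0.433  0.26 ]
 [ 0.474 -0.416  0.26 ]
 [ 0.339 -0.416  0.26 ]]
```

Call:
{"op": "move_arm", "data": {"rows": [[0, 0, 0.6, 0, 0, 0, 1], [0, 0, 1, 0, 0, 0, 1], [0, 0, 1, 0, 0, 0, 1]]}}

```text
clock: 0.62
tool_pos: [0.1852, -0.5196, 0.3224]
orientation: [0.985, 0.171, -0.0, 0.004]
ft_force: [0.3, -0.2, -0.1]
finger_gap: 0.725
finger_force: 0.0
```

The two views agree to about 3 mm. The pads are at p1 (0.5555, 0.082), p2 (0.5735, 0.004), p3 (0.592, -0.075) and p4 (0.610, -0.153), and the box yaw is about 0.228 rad. I turn the tool -0.15 units about z and go over the jars to pad 4.

Call:
{"op": "move_arm", "data": {"rows": [[0.1, 0.3, 0.4, 0, 0, -0.15, 1], [0.4, 0.7, 0.4, 0, 0, -0.15, 1], [0.8, 1, 0.4, 0, 0, -0.15, 1]]}}

```text
clock: 1.0
tool_pos: [0.265, -0.4166, 0.3579]
orientation: [0.994, 0.111, -0.0, -0.001]
ft_force: [0.2, -0.3, -0.0]
finger_gap: 0.401
finger_force: 0.0
```

Call:
{"op": "move_arm", "data": {"rows": [[0.4, 0.4, 0, 0, 0, 0, 1], [0.8, 0.8, 0, 0, 0, 0, 1], [1, 1, 0, 0, 0, 0, 1]]}}

```text
clock: 1.38
tool_pos: [0.3661, -0.3154, 0.3574]
orientation: [0.994, 0.113, -0.0, -0.001]
ft_force: [-0.2, -1.1, -0.0]
finger_gap: 0.086
finger_force: 0.0
```

Call:
{"op": "move_arm", "data": {"rows": [[0.4, 0.4, 0, 0, 0, 0, 1], [0.8, 0.8, 0, 0, 0, 0, 1], [1, 1, 0, 0, 0, 0, 1]]}}

```text
clock: 1.75
tool_pos: [0.466, -0.2155, 0.3571]
orientation: [0.994, 0.113, -0.001, -0.001]
ft_force: [0.5, -0.4, 1.3]
finger_gap: 0.003
finger_force: 0.0
```

Call:
{"op": "move_arm", "data": {"rows": [[0.4, 0.2, -0.3, 0, 0, 0, 1], [0.8, 0.4, -0.7, 0, 0, 0, 1], [1, 0.6, -1, 0, 0, 0, 1], [1, 0.6, -1, 0, 0, 0, 1]]}}

```text
clock: 2.25
tool_pos: [0.5637, -0.1556, 0.2539]
orientation: [0.994, 0.114, -0.004, -0.002]
ft_force: [-0.4, -0.7, 1.7]
finger_gap: 0.002
finger_force: 0.0
```

Call:
{"op": "move_arm", "data": {"rows": [[0.43, 0, -0.4, 0, 0, 0, 1], [0.43, 0.03, -0.8, 0, 0, 0, 1], [0.43, 0.03, -1, 0, 0, 0, 1], [0.43, 0.03, -1, 0, 0, 0, 1]]}}

```text
clock: 2.75
tool_pos: [0.6064, -0.1555, 0.1574]
orientation: [0.994, 0.112, -0.002, -0.001]
ft_force: [0.1, 0.7, -0.7]
finger_gap: 0.004
finger_force: 0.0
```

Call:
{"op": "move_arm", "data": {"rows": [[0, 0, -0.15, 0, 0, 0, 1], [0, 0, -0.3, 0, 0, 0, 1], [0, 0, -0.3, 0, 0, 0, 1]]}}

```text
clock: 3.12
tool_pos: [0.6069, -0.1547, 0.1274]
orientation: [0.994, 0.112, -0.001, -0.001]
ft_force: [-0.0, -0.5, 0.5]
finger_gap: 0.008
finger_force: 0.0
```

```bash
python3 - <<'E'
from station import manip, eyes
import cv2
a=eyes.snapshot("scene")["img"][130:280,220:420]
cv2.imwrite("pics/s1.png",cv2.resize(a,None,fx=4,fy=4,interpolation=2)[:,:,::-1])
s=manip.read_state(); print(s["tool_pos"],s["orientation"],s["ft_force"])
E
```

```text
[ 0.60747406 -0.15490143  0.12816064] [ 9.93682775e-01  1.12223968e-01 -4.91158553e-04 -2.87457543e-04] [0.87183873 1.35813663 1.06599157]
```

View pics/s1.png

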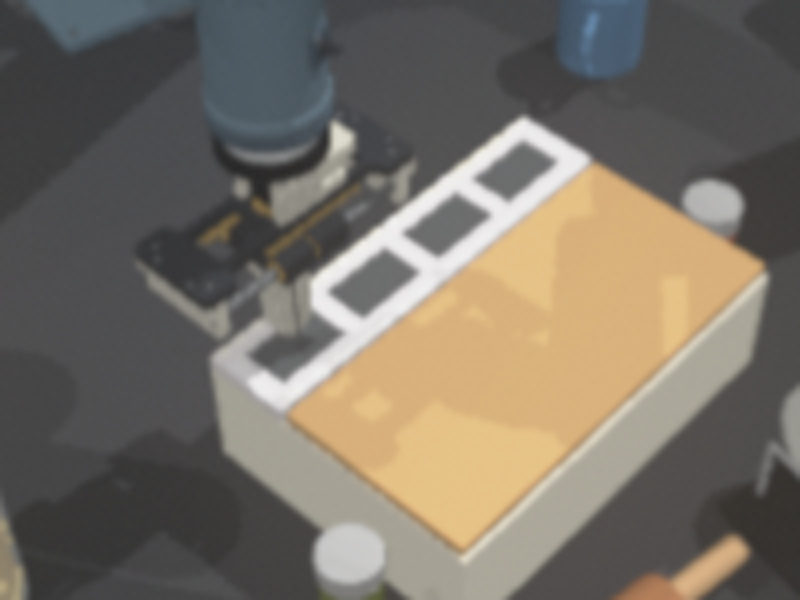

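The fingertips, at about (295,330) in the crop, are over pad 4. Now I descend gently.

Call:
{"op": "move_arm", "data": {"rows": [[0, 0, -0.08, 0, 0, 0, 1], [0, 0, -0.15, 0, 0, 0, 1], [0, 0, -0.18, 0, 0, 0, 1], [0, 0, -0.19, 0, 0, 0, 1]]}}

```text
clock: 3.68
tool_pos: [0.6078, -0.1549, 0.1093]
orientation: [0.994, 0.112, -0.0, -0.0]
ft_force: [-0.7, -0.7, -0.7]
finger_gap: 0.005
finger_force: 0.0
```

Call:
{"op": "move_arm", "data": {"rows": [[0, 0, -0.01, 0, 0, 0, 1], [0, 0, -0.02, 0, 0, 0, 1], [0, 0, -0.02, 0, 0, 0, 1]]}}

```text
clock: 4.05
tool_pos: [0.6081, -0.1551, 0.108]
orientation: [0.994, 0.112, 0.0, 0.0]
ft_force: [-0.0, 0.3, 1.6]
finger_gap: 0.002
finger_force: 0.7
```

Call:
{"op": "move_arm", "data": {"rows": [[0, 0, -0.01, 0, 0, 0, 1], [0, 0, -0.015, 0, 0, 0, 1], [0, 0, -0.015, 0, 0, 0, 1]]}}

```text
clock: 4.42
tool_pos: [0.6081, -0.1551, 0.1063]
orientation: [0.994, 0.112, 0.0, 0.0]
ft_force: [-0.3, -0.5, 3.1]
finger_gap: 0.001
finger_force: 1.5
```

Call:
{"op": "move_arm", "data": {"rows": [[0, 0, -0.01, 0, 0, 0, 1], [0, 0, -0.015, 0, 0, 0, 1], [0, 0, -0.015, 0, 0, 0, 1]]}}

```text
clock: 4.8
tool_pos: [0.608, -0.1551, 0.1046]
orientation: [0.994, 0.112, 0.0, 0.0]
ft_force: [0.5, -0.2, 2.9]
finger_gap: 0.007
finger_force: 1.3
```

Pad 4 gives at a steady 3 N or so. I press on to the stop.

Call:
{"op": "move_arm", "data": {"rows": [[0, 0, -0.01, 0, 0, 0, 1], [0, 0, -0.02, 0, 0, 0, 1], [0, 0, -0.03, 0, 0, 0, 1], [0, 0, -0.035, 0, 0, 0, 1]]}}

```text
clock: 5.3
tool_pos: [0.608, -0.1551, 0.1012]
orientation: [0.994, 0.112, 0.0, 0.0]
ft_force: [0.4, -0.4, 4.3]
finger_gap: 0.004
finger_force: 2.0
```

Call:
{"op": "move_arm", "data": {"rows": [[0, 0, -0.01, 0, 0, 0, 1], [0, 0, -0.015, 0, 0, 0, 1], [0, 0, -0.015, 0, 0, 0, 1]]}}

```text
clock: 5.68
tool_pos: [0.6081, -0.1551, 0.1002]
orientation: [0.994, 0.112, 0.0, 0.0]
ft_force: [0.1, -0.3, 7.3]
finger_gap: 0.004
finger_force: 3.5
```

Call:
{"op": "move_arm", "data": {"rows": [[0, 0, -0.01, 0, 0, 0, 1], [0, 0, -0.015, 0, 0, 0, 1], [0, 0, -0.015, 0, 0, 0, 1]]}}

```text
clock: 6.05
tool_pos: [0.6082, -0.1551, 0.1002]
orientation: [0.994, 0.112, 0.001, 0.0]
ft_force: [-2.8, 1.2, 14.0]
finger_gap: 0.003
finger_force: 7.3
```

It is at the stop: the tip stays at z = 0.1002 while the force rises to 14 N. I retract straight up, moving a little away from the lid.

Call:
{"op": "move_arm", "data": {"rows": [[0, 0, 0.1, 0, 0, 0, 1], [0, 0, 0.5, 0, 0, 0, 1], [0, 0, 1, 0, 0, 0, 1], [0, 0, 1, 0, 0, 0, 1], [0, 0, 1, 0, 0, 0, 1]]}}

```text
clock: 6.68
tool_pos: [0.6073, -0.1547, 0.1973]
orientation: [0.994, 0.112, -0.001, -0.0]
ft_force: [-0.4, 0.2, 0.1]
finger_gap: 0.006
finger_force: 0.0
```

```bash
python3 - <<'E'
from station import manip, eyes
import cv2
a=eyes.snapshot("scene")["img"]
cv2.imwrite("pics/s2.png",a[:,:,::-1])
s=manip.read_state(); print(s["tool_pos"],s["ft_force"],abs(s["qd"]).max())
E
```

```text
[ 0.60690761 -0.15458516  0.19652128] [ 0.49323007 -0.3887804  -0.10739716] 0.012090070690195265
```

View pics/s2.png

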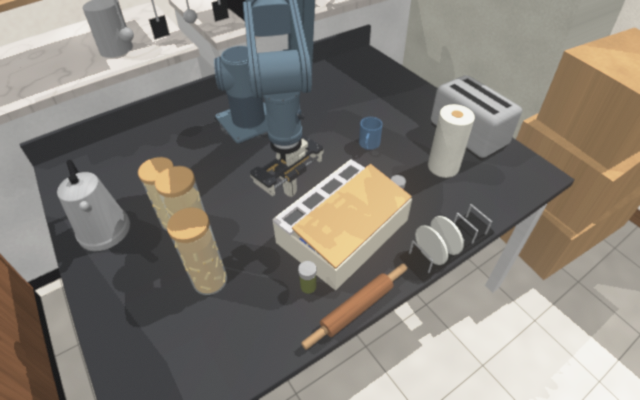

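The lid stands ajar, with its free edge raised at about (300,235)–(365,170). The jars, mug and roll are where they were, and the robot is clear.

```bash
python3 -c "
from station import manip
print(manip.finish_job())"
```

```text
the job is handed in; nothing more can be done
None
```

Pad 4 was the catch; I pressed it to its stop with at most about 14 N measured, the last picture shows the lid ajar and the jars, mug and roll unmoved, and the job is handed in (no verdict came back).

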